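# Set the centre pieces in four mosaic casting frames

### The job

Four small mosaic panels are being laid in their casting frames, and each still lacks its cut clay centre piece: star, cross, square and long hexagon, which lie loose on the bench. Set each piece into the frame whose gap has its shape, flat on the paper and squarely on its drawn outline. Lower the pieces into place rather than dropping them, and do not knock over the cup.

Things in the scene. Friction and masses are not known exactly. Their poses are not given: they have to be found in the camera images.
- star: Loose flat piece of reddish-brown clay, 22 mm thick, about 0.08 kg: eight-pointed star, two 38 mm squares turned 45 degrees, 54 mm from point to point. x and y run through points. 22.5 degrees from x, the gripper bears on two points a side, width 50 mm. Origin: centre of its underside; z up.
- cross: Loose flat piece of reddish-brown clay, 22 mm thick, about 0.08 kg: cross with four equal arms, 54 mm from end to end, arms 20 mm wide with flat ends. x and y run along the arms. Origin: centre of its underside; z up.
- square: Loose flat piece of reddish-brown clay, 22 mm thick, about 0.08 kg: plain square, 44 mm by 44 mm. x and y are square to its sides. Origin: centre of its underside; z up.
- hexagon: Loose flat piece of reddish-brown clay, 22 mm thick, about 0.08 kg: long six-sided piece, 70 mm from point to point and 30 mm wide; two parallel sides 40 mm long, a right-angled point at each end. x runs along its length, y across its width. Origin: centre of its underside; z up.
- frame_star: Fixed 150 mm square casting frame; battens 17 mm wide, tops 19 mm above bench. White paper floor at 9 mm, covered in tan chips (tops at 15 mm) but for a central gap, 8 mm or more wider all round than its piece, with the outline drawn: eight-pointed star, 54 mm point to point, x and y through points (repeats every 45 degrees). Origin: outline's centre, at bench height; z up.
- frame_cross: Fixed 150 mm square casting frame; battens 17 mm wide, tops 19 mm above bench. White paper floor at 9 mm, covered in tan chips (tops at 15 mm) but for a central gap, 8 mm or more wider all round than its piece, with the outline drawn: equal-armed cross, 54 mm by 54 mm, arms 20 mm wide along x and y (repeats every 90 degrees). Origin: outline's centre, at bench height; z up.
- frame_square: Fixed 150 mm square casting frame; battens 17 mm wide, tops 19 mm above bench. White paper floor at 9 mm, covered in tan chips (tops at 15 mm) but for a central gap, 8 mm or more wider all round than its piece, with the outline drawn: 44 mm square, sides along x and y (repeats every 90 degrees). Origin: outline's centre, at bench height; z up.
- frame_hexagon: Fixed 150 mm square casting frame; battens 17 mm wide, tops 19 mm above bench. White paper floor at 9 mm, covered in tan chips (tops at 15 mm) but for a central gap, 8 mm or more wider all round than its piece, with the outline drawn: long hexagon, 70 mm along x, 30 mm along y (repeats every 180 degrees). Origin: outline's centre, at bench height; z up.
- cup: Dark brown cup, 66 mm across its rim and 75 mm high, 0.12 kg, standing on the bench among the work; leave it standing. Origin: centre of its underside.
There are look-alikes about, which are no part of the job. Leave any green look-alike of the cross alone. Leave any yellow look-alike of the hexagon alone.

How it is judged (in metres and radians):
At the end, for the whole second after the job is handed in: Each of the four pieces lies at rest, flat (within 0.08 rad) on the paper floor of the frame with its own shape (its underside no more than 2.5 mm above the paper), its centre within 12 mm of the outline's centre and its sides within 0.2 rad of the outline's (counting the shape's own symmetry) (horizontal distance between star and frame_star below 0.012 m and z of star in the frame of frame_star below 0.0115 m and angle between each of star, cross, square, hexagon's own z axis and vertical below 0.08 rad and (angle between the x axis of star and the x axis of frame_star, either way round below 0.2 rad or angle between the x axis of star and the x axis of frame_star, either way round above 1.371 rad or angle between the x axis of star and the x axis of frame_star, either way round between 0.585 and 0.985 rad) and linear speed of each of star, cross, square, hexagon below 0.02 m/s and angular speed of each of star, cross, square, hexagon below 0.2 rad/s and horizontal distance between cross and frame_cross below 0.012 m and z of cross in the frame of frame_cross below 0.0115 m and (angle between the x axis of cross and the x axis of frame_cross, either way round below 0.2 rad or angle between the x axis of cross and the x axis of frame_cross, either way round above 1.371 rad) and horizontal distance between square and frame_square below 0.012 m and z of square in the frame of frame_square below 0.0115 m and (angle between the x axis of square and the x axis of frame_square, either way round below 0.2 rad or angle between the x axis of square and the x axis of frame_square, either way round above 1.371 rad) and horizontal distance between hexagon and frame_hexagon below 0.012 m and z of hexagon in the frame of frame_hexagon below 0.0115 m and angle between the x axis of hexagon and the x axis of frame_hexagon, either way round below 0.2 rad); the robot touches nothing.
It fails at once if the star is dropped or flung: moving faster than 0.6 m/s (a fall of about 18 mm) while the fingers do not hold it (linear speed of star above 0.6 m/s and contact force between the fingers and star below 0.05 N).
It fails at once if the cross is dropped or flung: moving faster than 0.6 m/s (a fall of about 18 mm) while the fingers do not hold it (linear speed of cross above 0.6 m/s and contact force between the fingers and cross below 0.05 N).
It fails at once if the square is dropped or flung: moving faster than 0.6 m/s (a fall of about 18 mm) while the fingers do not hold it (linear speed of square above 0.6 m/s and contact force between the fingers and square below 0.05 N).
It fails at once if the hexagon is dropped or flung: moving faster than 0.6 m/s (a fall of about 18 mm) while the fingers do not hold it (linear speed of hexagon above 0.6 m/s and contact force between the fingers and hexagon below 0.05 N).
It fails at once if the cup is knocked over (angle between cup's own z axis and vertical above 0.5 rad).
It also fails if it takes over 99 s, if anything falls off the work surface, if the arm or the gripper's body presses on something with over 40 N, if the wrist force passes 120 N, or if a joint passes its speed limit or range.

### The arm

A 6-joint arm with a two-finger parallel gripper is mounted at the origin on the work surface. World frame = base frame: x ahead of the robot, y to its left, z up, the work surface at z = 0. Lengths are in mm, angles in rad, forces in N, time in s.
With the tool pointing down it reaches from about 350 to 975 mm from the base axis. Payload 17.4 kg.
Tool frame: the origin (TCP) lies at the very end of the fingers, on their centre line; the grasp point (between the pads) lies 19 mm behind it; z points along the fingers, y is the line along which they close (so a half turn about z gives the same grasp; the last joint's range is limited). The gripper opens to 85 mm and grips with 20 to 120 N. Pads are 22 mm wide; open, the fingers measure 114 mm over their backs; the gripper's body (76 mm by 85 mm) begins 54 mm behind the grasp point. The pads swing forward as they close: fully open they stand 13 mm farther back than shut.
Start: joints at [1.18, 0.116, 1.442, -0, 1.584, -0.038], TCP at [233.239, 633.429, 231.303] pointing down, gripper open.
Joint ranges: [-2.83, 2.83], [-0.83, 2.19], [0.07, 2.5], [-1.14, 4.28], [0.01, 3], [-2.97, 2.97]. Speed limits (rad/s): [1.89, 1.89, 2.22, 3.14, 3.14, 3.14].

### API

Orientations are given as a unit quaternion [w, x, y, z].
In Python, from cell import env gives the robot as it stands.
- The arm moves only by the shell command python3 -m jog 'ROWS' [FORCE]. ROWS is JSON, a list of rows, each a list of 5 numbers: the shift along the tool's x, y, z in mm, then the turn about the tool's z in rad, then the opening in per cent of the stroke, from 0 (shut) to 100 (fully open). A call has 1 to 20 rows; each row shifts and turns the commanded pose from where the row before left it, along the tool's axes as they then stand; what a row does not reach is not made up. A row lasts 1/12 s, in which the tool goes at most 41.7 mm and 7.16 degrees, less where a joint would pass 70% of its speed; a pose out of reach is approached as far as the arm can. A call is refused whole if a number of a shift passes 41.7 or a number of a turn 0.125, either way. A call with a gripper value outside its range is refused whole. The fingers move at their own pace and stop on an object; FORCE is the grip in N (left out, the last holds). Time passes only in rows, so rows that do not move let the fingers close. It gives the time, the measured TCP pose, the force, the opening and the grip force at its end, in the units of the state.
- env.observe(): the state, without advancing time (a new reading comes with each control period).
- env.get_image(name): name is "scene" or "top" or "wrist"; returns the picture (480x640x3 uint8, red, green, blue); there is no depth.
- env.camera_params(name): a dict with "intrinsics" (3x3 intrinsics, pixels), "k1" (the pictures are not rectified: a ray, as slopes to the right and down, at radius r is drawn at 1 + k1 r^2 times it, then the intrinsics apply), "extrinsics" (4x4, takes a point from world to camera coordinates); the wrist camera has in their place "mount" (4x4, takes a point from camera to tool coordinates, whose origin is the TCP and whose axes are the flange's). Camera axes: x right, y down, z forward; pixel columns grow to the right and rows downward; lengths in mm; the calibration is good to about 2 mm. A picture is of the moment at which its call begins: read the wrist's pose just before it. camera_params takes no time and is no camera call.
- env.hand_in(): hands the job in; it is judged then, once.
The state is a dict: "clock": time; "joint_pos": joint angles; "qvel": joint speeds; "joint_efforts": joint torques, N m; "tool_pos": TCP position; "tcp_rot": TCP orientation; "wrist_force": force on the tool from outside, world axes, zero at the start; "wrist_torque": the same for the moment, N m; "grip_width": opening from 0.0 (shut) to 1.0 (fully open); "gripper_force": force on a finger pad.
Only numpy, scipy, OpenCV 4.12 (cv2) and the standard library are available. Lean on these libraries where they do the work, as an engineer would, in place of code of your own. Each camera call takes 0.05 s, during which the arm holds its last target. There are 200 camera calls.

## Working session

There is one attempt and no reset: what is moved stays moved. The work goes in short steps, Python scripts to look and compute and a shell command to move; the robot and the scene stay as the last step left them, time stands still between calls to the robot, and variables do not carry over. Pictures are saved under pics/ and viewed, at most 17 in all, crops included, and the job is handed in when it is done.

```bash
ls; mkdir -p pics; python3 - <<'E'
from cell import env
import cv2
for n in("top","scene"):
    cv2.imwrite(f"pics/{n}0.png",env.get_image(n)[:,:,::-1])
    p=env.camera_params(n);print(n,p)
print(env.camera_params("wrist"));print(env.observe())
E
```

```text
pics
top {'intrinsics': array([[485.85961687,   0.        , 322.59247893],
       [  0.        , 485.85961687, 244.67766558],
       [  0.        ,   0.        ,   1.        ]]), 'k1': 0.0018124626913826806, 'extrinsics': array([[ 1.42292760e-02, -9.99883484e-01,  5.52687773e-03,
        -2.01950063e+01],
       [-9.82256901e-01, -1.50117402e-02, -1.86938570e-01,
         4.40192523e+02],
       [ 1.86999757e-01, -2.76881329e-03, -9.82356058e-01,
         9.76640959e+02],
       [ 0.00000000e+00,  0.00000000e+00,  0.00000000e+00,
         1.00000000e+00]])}
scene {'intrinsics': array([[482.48351493,   0.        , 324.3522345 ],
       [  0.        , 482.48351493, 247.57744249],
       [  0.        ,   0.        ,   1.        ]]), 'k1': 0.039378915710792155, 'extrinsics': array([[ 1.15599302e-01,  9.93148519e-01, -1.71120254e-02,
        -6.96064282e+01],
       [ 8.16372938e-01, -1.04808758e-01, -5.67935164e-01,
        -3.67998433e+02],
       [-5.65837457e-01,  5.16831142e-02, -8.22895393e-01,
         1.47930331e+03],
       [ 0.00000000e+00,  0.00000000e+00,  0.00000000e+00,
    
[... 586 characters left out ...]
, 'joint_pos': array([ 1.18020492e+00,  1.16400752e-01,  1.44222717e+00, -2.95951347e-06,
        1.58401902e+00, -3.78088050e-02]), 'qvel': array([-0.00039335, -0.00285106, -0.00347916, -0.00075941, -0.00069353,
       -0.00035804]), 'joint_efforts': array([ 3.50898379e-03, -7.33665991e+01, -6.33788896e+01,  4.53831217e-05,
        5.16770873e-03, -3.84816974e-05]), 'tool_pos': array([233.16178206, 633.24859362, 230.64331003]), 'tcp_rot': array([-1.10606726e-04,  1.75478015e-01,  9.84483209e-01, -5.15410267e-04]), 'wrist_force': array([-0.11681071, -0.09841866,  0.6056992 ]), 'wrist_torque': array([0.03436237, 0.02834389, 0.00521091]), 'gripper_force': 0.0, 'grip_width': 0.9996668230498587}
```

View pics/top0.png

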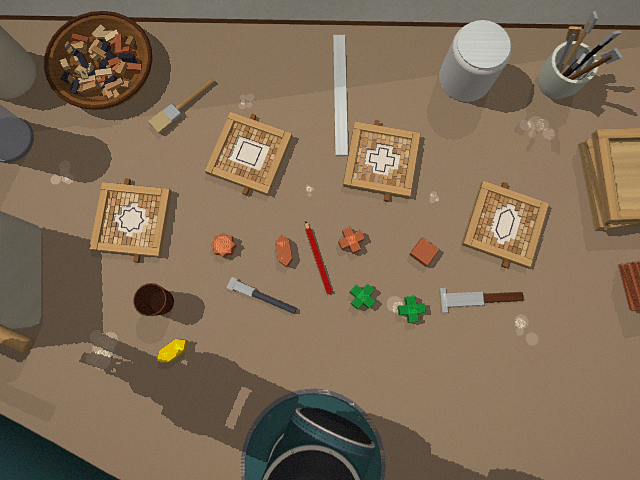

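The top view shows the frames: star at (132,219), square at (249,152), cross at (383,159) and hexagon at (506,222). The pieces are star (223,245), hexagon (285,250), cross (351,240) and square (425,252). The cup is at (153,300), and the pencil lies beside the cross and hexagon.

```bash
cat > h.py <<'E'
import numpy as np, cv2
from scipy.optimize import minimize
from scipy.spatial.transform import Rotation as R
from cell import env
def poly(n):
    if n=="square": return np.array([[22,22],[-22,22],[-22,-22],[22,-22]],float)
    if n=="hexagon": return np.array([[35,0],[20,15],[-20,15],[-35,0],[-20,-15],[20,-15]],float)
    if n=="cross": return np.array([[27,10],[10,10],[10,27],[-10,27],[-10,10],[-27,10],[-27,-10],[-10,-10],[-10,-27],[10,-27],[10,-10],[27,-10]],float)
    a=np.arange(16)*np.pi/8; r=np.where(np.arange(16)%2==0,27,19/np.cos(np.pi/8)); return np.c_[r*np.cos(a),r*np.sin(a)]
def cam(name):
    p=env.camera_params(name)
    if name=="wrist":
        s=env.observe(); q=s["tcp_rot"]; T=np.eye(4); T[:3,:3]=R.from_quat(q[[1,2,3,0]]).as_matrix(); T[:3,3]=s["tool_pos"]
        E=np.linalg.inv(T@p["mount"])
    else: E=p["extrinsics"]
    return p["intrinsics"],p["k1"],E
def proj(c,P):
    K,k,E=c; q=np.asarray(P)@E[:3,:3].T+E[:3,3]; u=q[:,:2]/q[:,2:]; u=u*(1+k*(u**2).sum(1,keepdims=True))
    return u*[K[0,0],K[1,1]]+K[:2,2]
def unproj(c,uv,z):
    K,k,E=c; d=(np.asarray(uv,float)-K[:2,2])/[K[0,0],K[1,1]]; u=d.copy()
    for _ in range(8): u=d/(1+k*(u**2).sum(-1,keepdims=True))
    r=np.append(u,1)@E[:3,:3]; o=-E[:3,:3].T@E[:3,3]; return (o+r*(z-o[2])/r[2])[:2]
def draw(c,n,x,z0,z1,s=1,shape=(480,640)):
    p=poly(n)
    if s!=1: p=p+np.sign(p)*0 ; p=p*s
    ca,sa=np.cos(x[2]),np.sin(x[2]); p=p@np.array([[ca,sa],[-sa,ca]])+x[:2]
    a=proj(c,np.c_[p,np.full(len(p),z0)]); b=proj(c,np.c_[p,np.full(len(p),z1)])
    m=np.zeros(shape,np.uint8); f=lambda q: cv2.fillPoly(m,[np.round(q*16).astype(np.int32)],255,shift=4)
    f(a); f(b)
    for i in range(len(p)): j=(i+1)%len(p); f(np.array([a[i],a[j],b[j],b[i]]))
    return cv2.GaussianBlur(m,(3,3),0).astype(float)/255
def masks(im):
    h=cv2.cvtColor(im,cv2.COLOR_RGB2HSV); H,S,V=cv2.split(h)
    clay=((H<14)|(H>174))&(S>120)&(V>90)
    white=(S<60)&(V>150)
    return clay.astype(np.uint8),white.astype(np.uint8)
def fit(c,mask,n,xy,frame=False,yaw0=None):
    z0,z1=(9,9) if frame else (0,22)
    M=cv2.GaussianBlur(mask*255,(3,3),0).astype(float)/255
    per={"star":np.pi/4,"hexagon":np.pi}.get(n,np.pi/2); best=None
    for y in (np.arange(8)*per/8 if yaw0 is None else [yaw0]):
        f=lambda v: np.abs(draw(c,n,v,z0,z1,v[3] if frame else 1)-M).sum()/M.sum()
        v0=[*xy,y]+([1.35] if frame else [])
        S=np.array([v0]+[np.array(v0)+d for d in np.diag([6,6,.15]+([.1] if frame else []))])
        r=minimize(f,v0,method="Nelder-Mead",options=dict(initial_simplex=S,maxiter=250))
        if best is None or r.fun<best.fun: best=r
    return best.x,best.fun
def comp(mask,uv,hull=False):
    n,l,st,ce=cv2.connectedComponentsWithStats(mask)
    i=min((k for k in range(1,n) if st[k,4]>60),key=lambda k:np.hypot(*(ce[k]-uv)))
    m=(l==i).astype(np.uint8); cs,_=cv2.findContours(m,cv2.RETR_EXTERNAL,cv2.CHAIN_APPROX_NONE)
    return cv2.drawContours(m,cs,-1,1,-1)
E
cat > m.py <<'E'
from h import *
c=cam("top"); im=env.get_image("top"); clay,white=masks(im); vis=im[:,:,::-1].copy()
for n,uv in dict(star=(223,245),hexagon=(285,250),cross=(351,240),square=(425,252)).items():
    m=comp(clay,uv); x,e=fit(c,m,n,unproj(c,uv,11)); print(n,np.round(x,2),round(e,2),m.sum())
    vis[cv2.dilate((draw(c,n,x,22,22)>.5).astype(np.uint8),None)-(draw(c,n,x,22,22)>.5)>0]=(255,0,0)
for n,uv in dict(star=(132,219),square=(249,152),cross=(383,159),hexagon=(506,222)).items():
    m=comp(white,uv); x,e=fit(c,m,n,unproj(c,uv,9),True); print("frame",n,np.round(x,2),round(e,2),m.sum())
    vis[cv2.dilate((draw(c,n,x,9,9)>.5).astype(np.uint8),None)-(draw(c,n,x,9,9)>.5)>0]=(255,0,255)
print("cup",unproj(c,(153,300),75))
cv2.imwrite("pics/fit.png",cv2.resize(vis[100:310,80:570],None,fx=1.63,fy=1.63,interpolation=cv2.INTER_CUBIC))
E
python3 m.py
```

```text
star [442.31 199.78   0.84] 0.24 364
hexagon [4.3236e+02 7.1270e+01 1.4000e-01] 0.11 364
cross [457.62 -75.67   2.02] 0.19 401
square [ 436.72 -234.24    0.94] 0.12 438
frame star [ 4.9761e+02  4.0402e+02 -9.0000e-02  1.3800e+00] 0.09 729
frame square [652.98 152.16   1.24   1.39] 0.16 821
frame cross [ 6.4519e+02 -1.4481e+02 -1.0000e-01  1.3600e+00] 0.16 725
frame hexagon [ 5.0061e+02 -4.1365e+02 -2.9000e-01  1.4500e+00] 0.19 814
cup [317.54856146 320.29690424]
```

View pics/fit.png

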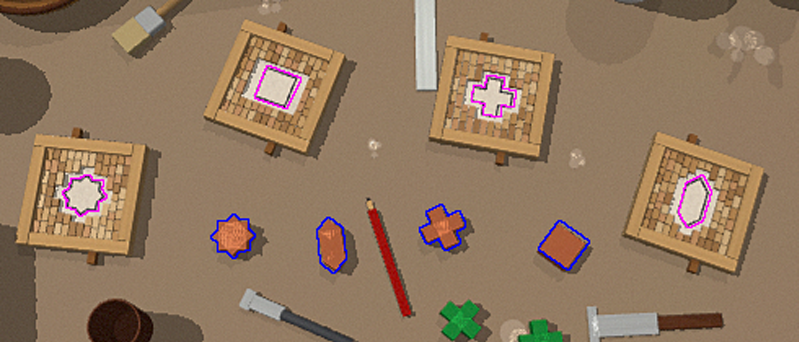

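```bash
cat >> h.py <<'E'
def plan(x,y,z,psi):
    """shift in the present tool axes and turn to bring TCP there with tool y along psi (mod pi)"""
    s=env.observe(); M=R.from_quat(s["tcp_rot"][[1,2,3,0]]).as_matrix(); p=np.arctan2(M[1,1],M[0,1])
    t=-((psi-p+np.pi/2)%np.pi-np.pi/2)
    print("shift",np.round(M.T@(np.array([x,y,z])-s["tool_pos"]),1),"turn",round(t,3),"psi",round(p,3),"tcp",np.round(s["tool_pos"],1),"q6",round(s["joint_pos"][5],2),"t",round(s["clock"],1))
def look(n,kind,guess,name=None):
    c=cam("wrist"); im=env.get_image("wrist"); clay,white=masks(im); f=kind=="frame"
    uv=proj(c,[[guess[0],guess[1],9 if f else 22]])[0]
    m=comp(white if f else clay,uv); x,e=fit(c,m,n,guess[:2],f,guess[2]); print(kind,n,np.round(x,3),"err",round(e,2),"uv",uv.round())
    if name:
        v=im[:,:,::-1].copy(); z=9 if f else 22; d=(draw(c,n,x,z,z)>.5).astype(np.uint8)
        v[cv2.dilate(d,None)-d>0]=(255,0,0); cv2.imwrite(f"pics/{name}.png",v)
    return x
E
python3 -m jog '[[-24.7,-23.9,8.6,0,85],[-24.7,-23.9,8.6,0,85],[-24.7,-23.9,8.6,0,85],[-24.7,-23.9,8.6,0,85],[-24.7,-23.9,8.6,0,85],[-24.7,-23.9,8.6,0,85],[-24.7,-23.9,8.6,0,85],[-24.7,-23.9,8.6,0,85],[-24.7,-23.9,8.6,0,85],[-24.7,-23.9,8.6,0,85],[-24.7,-23.9,8.6,0,85],[-24.7,-23.9,8.6,0,85],[-24.7,-23.9,8.6,0,85],[-24.7,-23.9,8.6,0,85],[0,0,0,0,85],[0,0,0,0,85]]' 40
python3 - <<'E'
from h import *
x=look("star","piece",[442,200,.055],"w1")
plan(x[0],x[1],4,x[2]+.393+np.pi/4)
E
```

```text
clock: 1.48
tool_pos: [442.4, 198.6, 110.4]
tcp_rot: [-0.0, 0.177, 0.984, -0.0]
wrist_force: [0.1, 0.2, 0.2]
grip_width: 0.85
gripper_force: 0.0
piece star [4.42100e+02 2.01197e+02 2.90000e-02] err 0.17 uv [325. 244.]
shift [  0.6   1.5 106.8] turn 0.009 psi 1.216 tcp [442.2 199.6 110.8] q6 -0.85 t 1.5
```

View pics/w1.png

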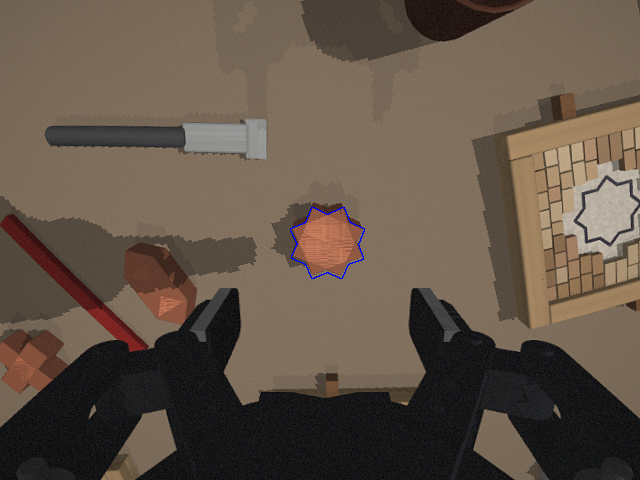

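The wrist view shows the star at (328,243), fitted tightly and lying midway between the open fingers at (215,320) and (435,320). I'll grasp it now.

```bash
python3 -m jog '[[0.3,0.8,20,0.009,80],[0.3,0.7,20,0,80],[0,0,20,0,80],[0,0,20,0,80],[0,0,15,0,80],[0,0,8,0,80],[0,0,3.8,0,80],[0,0,0,0,80],[0,0,0,0,30],[0,0,0,0,30],[0,0,0,0,30],[0,0,0,0,30],[0,0,0,0,30],[0,0,0,0,30]]' 40
python3 - <<'E'
from h import *
c=cam("wrist");im=env.get_image("wrist");cv2.imwrite("pics/g1.png",im[:,:,::-1]);print(env.observe()["gripper_force"])
E
```

```text
clock: 2.7
tool_pos: [442.7, 202.0, 5.7]
tcp_rot: [0.001, 0.18, 0.984, 0.001]
wrist_force: [-2.9, 0.7, 6.7]
grip_width: 0.552
gripper_force: 40.3
40.248359218239784
```

View pics/g1.png

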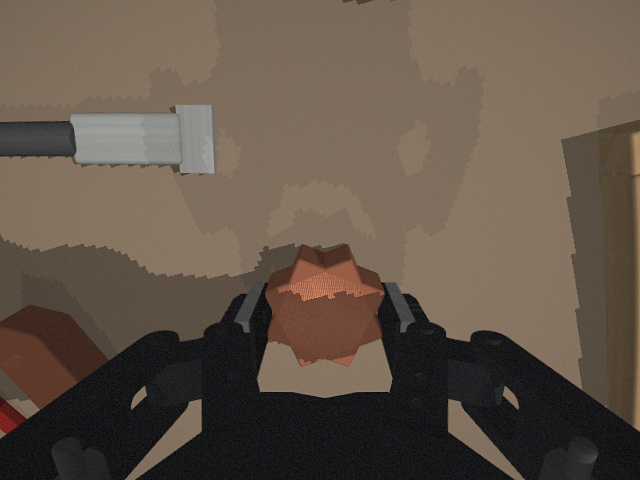

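The star at (326,305) is gripped between both pads. Next I'll lift it and carry it over frame_star.

```bash
python3 -m jog '[[0,0,-8,0,30],[0,0,-20,0.06,30],[0,0,-25,0.06,30],[0,0,-25,0,30],[0,0,-25,0,30],[0,0,-12,0,30],[0,0,0,0,30]]'
python3 - <<'E'
from h import *
s=env.observe();print(s["gripper_force"],s["wrist_force"])
plan(497.6,404,115,1.088)
E
```

```text
clock: 3.33
tool_pos: [443.3, 202.0, 122.7]
tcp_rot: [0.002, 0.239, 0.971, 0.001]
wrist_force: [-0.5, -0.2, -0.3]
grip_width: 0.551
gripper_force: 41.3
41.32593646645546 [-0.45552231 -0.18009781 -0.31810254]
shift [ 45.5 204.1   8.3] turn 0.001 psi 1.089 tcp [443.3 202.  122.7] q6 -0.71 t 3.3
```

```bash
python3 -m jog '[[2,10,0,0,30],[4,18,0,0,30],[5,22,0,0,30],[5.5,25,1,0,30],[6,27,2,0,30],[6,27,2,0,30],[6,27,2,0,30],[5,22,1,0,30],[4,16,0,0,30],[2,10,0,0,30],[0,0,0,0,30],[0,0,0,0,30]]'
python3 - <<'E'
from h import *
c=cam("wrist");im=env.get_image("wrist");cv2.imwrite("pics/p1.png",im[:,:,::-1]);plan(497.6,404,115,1.088)
E
```

```text
clock: 4.33
tool_pos: [495.8, 403.4, 109.7]
tcp_rot: [-0.001, 0.238, 0.971, -0.001]
wrist_force: [0.5, 0.3, -0.3]
grip_width: 0.55
gripper_force: 41.3
shift [-0.9  1.7 -4.9] turn 0.001 psi 1.089 tcp [496.  402.9 110.1] q6 -0.45 t 4.4
```

View pics/p1.png

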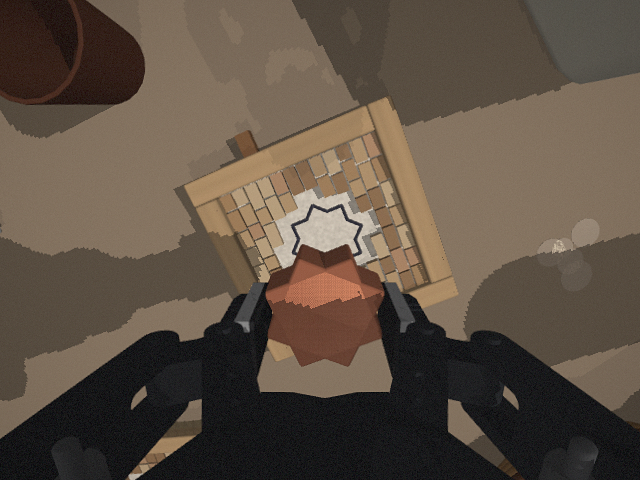

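The piece is over the frame, and the visible part of the drawn star's outline has points at (312,207), (340,207) and (297,237). I'll fit to the drawn line to refine the target.

```bash
cat >> h.py <<'E'
def outline(n,g,camn="wrist"):
    c=cam(camn); im=env.get_image(camn); V=im.max(2); w=masks(im)[1]
    uv=proj(c,[[g[0],g[1],9]])[0]; k,l,st,ce=cv2.connectedComponentsWithStats(w); near=np.zeros_like(w)
    P=poly(n); rot=lambda a:np.array([[np.cos(a),np.sin(a)],[-np.sin(a),np.cos(a)]])
    cv2.fillPoly(near,[proj(c,np.c_[(P*1.35)@rot(g[2])+g[:2],np.full(len(P),9.)]).astype(np.int32)],1)
    d=(V<95).astype(np.uint8)&near&cv2.dilate(w,np.ones((9,9)))
    d&=1-cv2.dilate(cv2.morphologyEx((V<95).astype(np.uint8),cv2.MORPH_OPEN,np.ones((11,11))),np.ones((9,9)))
    ys,xs=np.nonzero(d)
    def f(v):
        a=np.ones(im.shape[:2],np.uint8); q=proj(c,np.c_[P@rot(v[2])+v[:2],np.full(len(P),9.)])
        cv2.polylines(a,[np.round(q*16).astype(np.int32)],True,0,1,shift=4)
        return np.minimum(cv2.distanceTransform(a,cv2.DIST_L2,5)[ys,xs],12).mean()
    S=np.array([g]+[np.array(g)+e for e in np.diag([5,5,.1])]); r=minimize(f,g,method="Nelder-Mead",options=dict(initial_simplex=S))
    print("outline",n,r.x.round(3),"px",round(r.fun,2),len(xs)); return r.x
E
python3 - <<'E'
from h import *
x=outline("star",[497.6,404,-.09]); plan(x[0],x[1],18,x[2]+1.178)
E
```

```text
outline star [ 4.95513e+02  4.05505e+02 -8.40000e-02] px 0.84 445
shift [ 1.7  2.3 92.6] turn -0.005 psi 1.089 tcp [496.1 402.7 110.6] q6 -0.45 t 4.4
```

```bash
python3 -m jog '[[0.9,1.2,15,0,30],[0.8,1.1,20,0,30],[0,0,20,0,30],[0,0,18,0,30],[0,0,12,0,30],[0,0,5,0,30],[0,0,1.5,0,30],[0,0,1.5,0,30],[0,0,1,0,30],[0,0,0,0,30],[0,0,0,0,30]]'
```

```text
clock: 5.35
tool_pos: [496.1, 406.5, 17.9]
tcp_rot: [0.0, 0.239, 0.971, 0.0]
wrist_force: [0.7, 0.1, -0.3]
grip_width: 0.553
gripper_force: 41.3
```

```bash
python3 -m jog '[[0,0,1.5,0,30],[0,0,1,0,30],[0,0,0.5,0,30],[0,0,0,0,30]]'
```

```text
clock: 5.68
tool_pos: [496.0, 406.4, 14.7]
tcp_rot: [0.0, 0.239, 0.971, 0.0]
wrist_force: [-2.3, -1.8, 5.6]
grip_width: 0.55
gripper_force: 41.8
```

```bash
python3 -m jog '[[0,0,0,0,65],[0,0,0,0,72],[0,0,0,0,72],[0,0,-5,0,72],[0,0,-15,0,72],[0,0,-25,0,72],[0,0,-25,0,72],[0,0,-20,0,72],[0,0,-5,0,72],[0,0,0,0,72]]'
python3 - <<'E'
from h import *
x=look("star","piece",[496,406,-.084],"pl1"); plan(432.4,71.3,110,1.71)
E
```

```text
clock: 6.52
tool_pos: [496.6, 406.8, 112.1]
tcp_rot: [0.001, 0.239, 0.971, 0.001]
wrist_force: [0.2, 0.0, -0.2]
grip_width: 0.721
gripper_force: 0.0
piece star [ 4.97409e+02  4.06099e+02 -8.20000e-02] err 0.1 uv [322. 244.]
shift [-9.890e+01 -3.265e+02 -3.000e-01] turn -0.621 psi 1.089 tcp [496.1 406.4 110.1] q6 -0.44 t 6.6
```

View pics/pl1.png

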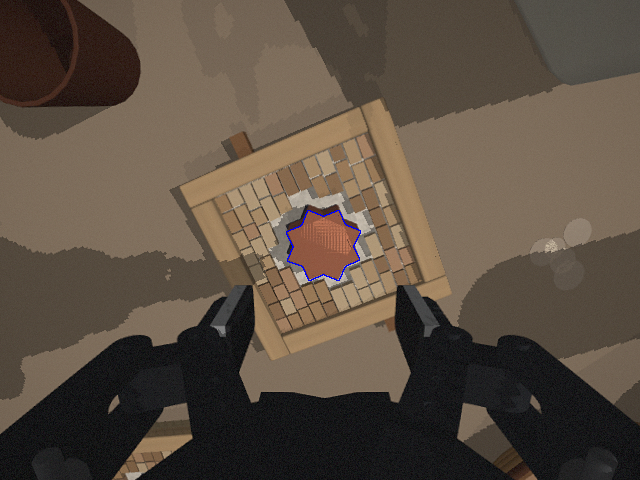

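The star at (323,244) sits centred in its gap. The hexagon is next.

```bash
python3 -m jog '[[-4,-13,0,0,60],[-8,-27,0,0,60],[-10,-33,0,0,60],[-10,-33,0,0,60],[-10,-33,0,0,60],[-10,-33,0,0,60],[-10,-33,0,0,60],[-10,-33,0,0,60],[-10,-33,0,0,60],[-9,-29,0,0,60],[-5,-17,0,0,60],[-2.9,-9.5,0,0,60],[0,0,0,-0.1,60],[0,0,0,-0.1,60],[0,0,0,-0.1,60],[0,0,0,-0.1,60],[0,0,0,-0.1,60],[0,0,0,-0.1,60],[0,0,0,-0.02,60],[0,0,0,0,60]]'
python3 - <<'E'
from h import *
x=look("hexagon","piece",[432.4,71.3,.14],"w2"); plan(x[0],x[1],6,x[2]+np.pi/2)
E
```

```text
clock: 8.23
tool_pos: [431.9, 71.3, 108.4]
tcp_rot: [-0.001, -0.069, 0.998, 0.0]
wrist_force: [0.5, -0.5, 0.6]
grip_width: 0.6
gripper_force: 0.0
piece hexagon [4.3109e+02 7.1313e+01 1.7700e-01] err 0.09 uv [323. 246.]
shift [  0.8   0.2 102.6] turn -0.042 psi 1.706 tcp [432.   71.2 108.6] q6 -1.6 t 8.3
```

View pics/w2.png

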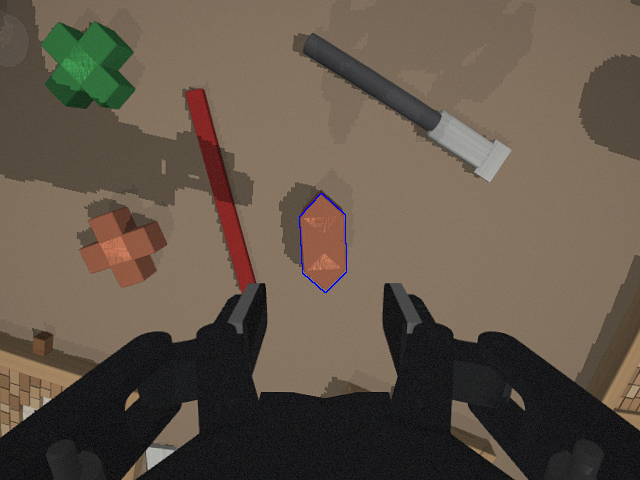

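The hexagon at (323,243) is fitted well, and the pencil at (235,245) clears the 60% opening. Grasping.

```bash
python3 -m jog '[[0.8,0.2,18,-0.042,60],[0,0,20,0,60],[0,0,20,0,60],[0,0,20,0,60],[0,0,14,0,60],[0,0,7,0,60],[0,0,3,0,60],[0,0,0,0,60],[0,0,0,0,15],[0,0,0,0,15],[0,0,0,0,15],[0,0,0,0,15],[0,0,0,0,15],[0,0,0,0,15]]' 40
python3 -m jog '[[0,0,-8,0,15],[0,0,-20,0,15],[0,0,-25,0,15],[0,0,-25,0,15],[0,0,-18,0,15],[0,0,-8,0,15],[0,0,0,0,15]]'
python3 - <<'E'
from h import *
c=cam("wrist");im=env.get_image("wrist");cv2.imwrite("pics/g2.png",im[:,:,::-1]);plan(500.6,-413.6,115,-.29+np.pi/2)
E
```

```text
clock: 9.45
tool_pos: [432.1, 71.3, 8.3]
tcp_rot: [0.001, -0.09, 0.996, 0.0]
wrist_force: [-2.0, -0.7, 6.7]
grip_width: 0.339
gripper_force: 40.3
clock: 10.03
tool_pos: [432.1, 71.3, 113.2]
tcp_rot: [0.002, -0.09, 0.996, 0.0]
wrist_force: [-0.5, 0.1, -0.6]
grip_width: 0.343
gripper_force: 39.6
shift [  18.9 -489.3   -3.5] turn 0.47 psi 1.751 tcp [431.6  71.2 111.5] q6 -1.65 t 10.1
```

View pics/g2.png

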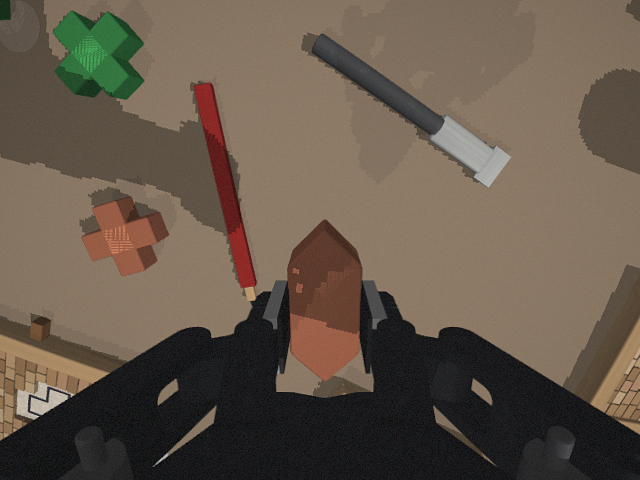

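The hexagon at (325,300) is held square between the pads. Carrying it to frame_hexagon.

```bash
python3 -m jog '[[1,-12,0,0,15],[1,-24,0,0,15],[1.1,-33,0,0,15],[1.1,-33,0,0,15],[1.1,-33,0,0,15],[1.1,-33,0,0,15],[1.1,-33,0,0,15],[1.1,-33,0,0,15],[1.1,-33,0,0,15],[1.1,-33,0,0,15],[1.1,-33,0,0,15],[1.1,-33,0,0,15],[1.1,-33,0,0,15],[1.1,-33,0,0,15],[1.1,-28,0,0,15],[1,-18,0,0,15],[1,-11,0,0,15],[0,0,0,0,15]]'
python3 -m jog '[[0,0,0,0.1,15],[0,0,0,0.1,15],[0,0,0,0.1,15],[0,0,0,0.1,15],[0,0,0,0.07,15],[0,0,0,0,15],[0,0,0,0,15]]'
python3 - <<'E'
from h import *
c=cam("wrist");im=env.get_image("wrist");cv2.imwrite("pics/p2.png",im[:,:,::-1])
x=outline("hexagon",[500.6,-413.6,-.29]); plan(x[0],x[1],20,x[2]+np.pi/2)
E
```

```text
clock: 11.58
tool_pos: [500.4, -414.3, 109.1]
tcp_rot: [-0.001, -0.089, 0.996, 0.001]
wrist_force: [-0.8, -0.1, -1.8]
grip_width: 0.343
gripper_force: 39.7
clock: 12.17
tool_pos: [500.9, -412.2, 110.7]
tcp_rot: [-0.0, 0.143, 0.99, 0.0]
wrist_force: [-0.2, -0.5, 0.2]
grip_width: 0.341
gripper_force: 39.7
outline hexagon [ 4.97559e+02 -4.10205e+02 -3.73000e-01] px 4.24 705
shift [ 3.9  1.2 90.8] turn 0.086 psi 1.284 tcp [ 501.  -412.5  110.8] q6 -2.01 t 12.3
```

View pics/p2.png

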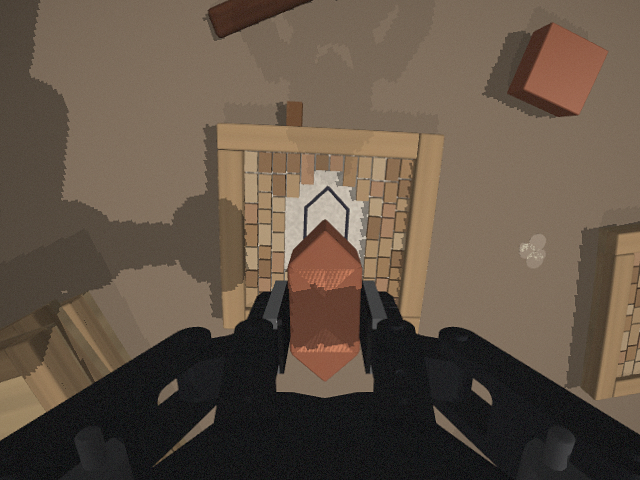

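The drawn hexagon's far point is at (327,188) and its shoulders are at (306,209) and (348,210). The automatic fit was spoiled by the dark piece, so I'll use those corners.

```bash
python3 - <<'E'
from h import *
c=cam("wrist")
print(proj(c,[[500.6,-413.6,9]]))
a,l,r,l2,r2=[unproj(c,p,9) for p in((327,188),(306,209),(348,210),(305,238),(349,238))]
print(a,l,r,np.linalg.norm(l-r))
m=(l+r)/2; 
for nm,d in(("apex",a-m),("sideL",l-l2),("sideR",r-r2)): print(nm,np.arctan2(*d[::-1])%np.pi-np.pi)
n=np.arctan2(*(r-l)[::-1])%np.pi-np.pi/2; print("perp",n)
for y in (-.29,-.31): 
  u=np.array([np.cos(y),np.sin(y)]);s=np.sign(u@(a-m)); print(y,a-35*s*u,m-20*s*u)
E
```

```text
[[321.9022016  239.74571931]]
[ 465.2771688  -399.33139095] [ 475.43367147 -417.99779794] [ 484.6744739  -389.32620651] 30.12395366963735
apex -0.2850834460156335
sideL -0.3353294465026262
sideR -0.23452183490662826
perp -0.3117862797999491
-0.29 [ 498.81570444 -409.33971883] [ 499.2189502  -409.38104673]
-0.31 [ 498.60884374 -410.00844323] [ 499.10074408 -409.76317495]
```

```bash
python3 -m jog '[[1.4,1.1,15,0.008,15],[1.3,1.1,20,0,15],[0,0,20,0,15],[0,0,18,0,15],[0,0,11,0,15],[0,0,4,0,15],[0,0,2,0,15],[0,0,1,0,15],[0,0,0,0,15],[0,0,0,0,15]]'
```

```text
clock: 13.1
tool_pos: [499.4, -410.6, 21.1]
tcp_rot: [0.001, 0.148, 0.989, -0.0]
wrist_force: [0.0, 0.0, -0.5]
grip_width: 0.34
gripper_force: 39.7
```

```bash
python3 -m jog '[[0,0,1.5,0,15],[0,0,1.2,0,15],[0,0,0.8,0,15],[0,0,0.4,0,15],[0,0,0,0,15]]'
```

```text
clock: 13.52
tool_pos: [499.2, -410.4, 17.3]
tcp_rot: [0.0, 0.148, 0.989, -0.0]
wrist_force: [-4.8, 3.7, 9.8]
grip_width: 0.343
gripper_force: 40.9
```

Contact with the paper is felt. I'll release, lift, and check that the piece is seated.

```bash
python3 -m jog '[[0,0,0,0,45],[0,0,0,0,55],[0,0,0,0,55],[0,0,-5,0,55],[0,0,-15,0,60],[0,0,-25,0,70],[0,0,-25,0,80],[0,0,-20,0,80],[0,0,-4,0,80],[0,0,0,0,80]]'
python3 - <<'E'
from h import *
x=look("hexagon","piece",[499,-410,-.29],"pl2"); plan(436.7,-234.2,110,.94)
E
```

```text
clock: 14.35
tool_pos: [499.8, -410.9, 113.2]
tcp_rot: [0.002, 0.148, 0.989, -0.001]
wrist_force: [-1.1, -0.1, 0.0]
grip_width: 0.799
gripper_force: 0.0
piece hexagon [ 5.01178e+02 -4.10389e+02 -2.81000e-01] err 0.03 uv [325. 242.]
shift [111.5 150.1   1. ] turn 0.333 psi 1.273 tcp [ 499.3 -410.4  111.3] q6 -2.0 t 14.4
```

View pics/pl2.png

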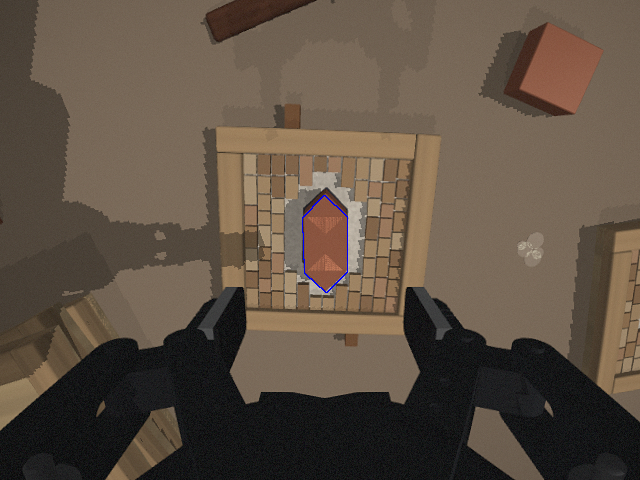

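The hexagon at (325,243) is seated on its outline. On to the square.

```bash
python3 -m jog '[[6,8,0,0,80],[14,19,0,0,80],[18,24,0,0,80],[19,26,0,0,80],[19,26,0,0,80],[16,22,0,0,80],[12,16,0,0,80],[7.5,9,0,0,80],[0,0,0,0.11,80],[0,0,0,0.11,80],[0,0,0,0.11,80],[0,0,0,0,80],[0,0,0,0,80]]'
python3 - <<'E'
from h import *
x=look("square","piece",[436.7,-234.2,.94]); plan(x[0],x[1],4,x[2])
E
```

```text
clock: 15.48
tool_pos: [436.2, -234.1, 109.6]
tcp_rot: [-0.001, 0.307, 0.952, 0.0]
wrist_force: [0.1, 0.0, -0.2]
grip_width: 0.796
gripper_force: 0.0
piece square [ 433.75  -230.987    0.913] err 0.12 uv [324. 246.]
shift [  3.8   1.1 105.7] turn 0.034 psi 0.947 tcp [ 436.3 -234.1  109.7] q6 -1.49 t 15.5
```

```bash
python3 -m jog '[[2,0.6,18,0.034,80],[1.8,0.5,20,0,80],[0,0,20,0,80],[0,0,20,0,80],[0,0,15,0,80],[0,0,8,0,80],[0,0,4.5,0,80],[0,0,0,0,80],[0,0,0,0,30],[0,0,0,0,30],[0,0,0,0,30],[0,0,0,0,30],[0,0,0,0,30],[0,0,0,0,30]]' 40
python3 -m jog '[[0,0,-8,0,30],[0,0,-20,0,30],[0,0,-25,0,30],[0,0,-25,0,30],[0,0,-20,0,30],[0,0,-8,0,30],[0,0,0,0,30]]'
python3 - <<'E'
from h import *
plan(653,152.2,115,1.24)
E
```

```text
clock: 16.7
tool_pos: [434.7, -231.4, 5.9]
tcp_rot: [0.001, 0.325, 0.946, -0.0]
wrist_force: [0.7, 0.4, 6.5]
grip_width: 0.499
gripper_force: 41.4
clock: 17.28
tool_pos: [434.8, -231.4, 113.0]
tcp_rot: [0.002, 0.325, 0.946, -0.0]
wrist_force: [-0.3, 0.3, -1.1]
grip_width: 0.503
gripper_force: 40.8
shift [ 63.6 436.7  -2.1] turn -0.331 psi 0.909 tcp [ 434.8 -231.4  113. ] q6 -1.45 t 17.3
```

```bash
python3 -m jog '[[2,12,0,0,30],[3,24,0,0,30],[5,32,0,0,30],[5,33,0,0,30],[5,33,0,0,30],[5,33,0,0,30],[5,33,0,0,30],[5,33,0,0,30],[5,33,0,0,30],[5,33,0,0,30],[5,33,0,0,30],[4,33,0,0,30],[4,32,0,0,30],[3,22,0,0,30],[2.6,18,0,0,30],[0,0,0,0,30]]'
python3 -m jog '[[0,0,0,-0.11,30],[0,0,0,-0.11,30],[0,0,0,-0.11,30],[0,0,0,0,30],[0,0,0,0,30]]'
python3 - <<'E'
from h import *
c=cam("wrist");im=env.get_image("wrist");cv2.imwrite("pics/p3.png",im[:,:,::-1])
x=outline("square",[653,152.2,1.24]); plan(x[0],x[1],18,x[2])
E
```

```text
clock: 18.62
tool_pos: [652.6, 156.2, 108.1]
tcp_rot: [-0.001, 0.324, 0.946, -0.0]
wrist_force: [-0.5, -0.1, -0.7]
grip_width: 0.502
gripper_force: 40.8
clock: 19.03
tool_pos: [651.8, 152.9, 109.4]
tcp_rot: [-0.001, 0.167, 0.986, -0.0]
wrist_force: [-0.8, -0.8, -0.2]
grip_width: 0.503
gripper_force: 40.8
outline square [651.872 155.827   1.229] px 0.65 383
shift [ 1.2  2.8 92. ] turn 0.007 psi 1.235 tcp [652.1 152.8 110. ] q6 -1.04 t 19.1
```

View pics/p3.png

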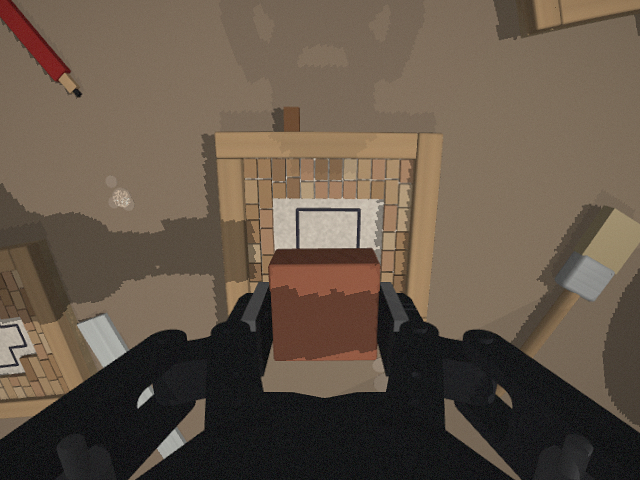

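The drawn square's far edge runs from (297,209) to (360,209), and the fit agrees at 0.65 px. Lowering.

```bash
python3 -m jog '[[0.6,1.4,15,0.007,30],[0.6,1.4,20,0,30],[0,0,20,0,30],[0,0,18,0,30],[0,0,11,0,30],[0,0,5,0,30],[0,0,2,0,30],[0,0,1,0,30],[0,0,0,0,30],[0,0,0,0,30]]'
```

```text
clock: 19.97
tool_pos: [652.8, 155.9, 19.7]
tcp_rot: [0.001, 0.169, 0.986, 0.0]
wrist_force: [-0.4, -0.1, -1.0]
grip_width: 0.508
gripper_force: 40.9
```

```bash
python3 -m jog '[[0,0,2,0,30],[0,0,1.5,0,30],[0,0,1,0,30],[0,0,0.7,0,30],[0,0,0,0,30]]'
```

```text
clock: 20.38
tool_pos: [652.5, 155.9, 14.9]
tcp_rot: [0.0, 0.169, 0.986, 0.0]
wrist_force: [-6.9, -1.5, 12.2]
grip_width: 0.504
gripper_force: 42.3
```

```bash
python3 -m jog '[[0,0,0,0,60],[0,0,0,0,68],[0,0,0,0,68],[0,0,-5,0,68],[0,0,-15,0,68],[0,0,-25,0,75],[0,0,-25,0,85],[0,0,-20,0,85],[0,0,-6,0,85],[0,0,0,0,85]]'
python3 - <<'E'
from h import *
x=look("square","piece",[652,156,1.229],"pl3"); plan(457.6,-75.7,110,.45)
E
```

```text
clock: 21.22
tool_pos: [653.2, 156.0, 112.6]
tcp_rot: [0.002, 0.169, 0.986, 0.001]
wrist_force: [-0.2, -0.4, -0.3]
grip_width: 0.846
gripper_force: 0.0
piece square [653.889 155.796   1.248] err 0.08 uv [323. 242.]
shift [ 1.069e+02 -2.832e+02  2.000e-01] turn 0.782 psi 1.232 tcp [652.5 155.9 110.5] q6 -1.04 t 21.3
```

View pics/pl3.png

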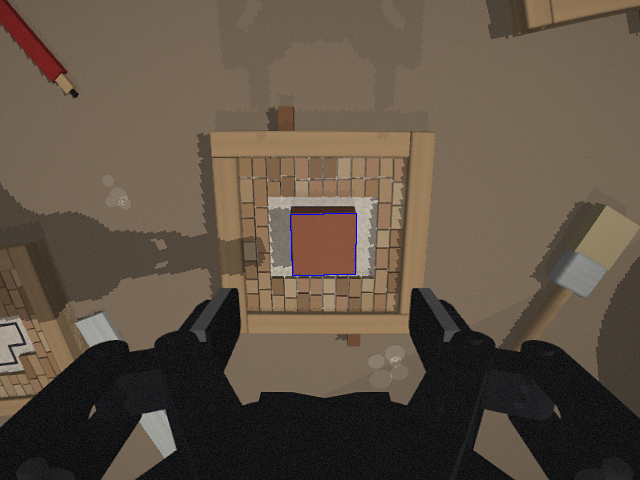

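The square at (323,243) is seated. The cross is last.

```bash
python3 -m jog '[[4,-11,0,0,85],[9,-24,0,0,85],[12,-32,0,0,85],[12,-32,0,0,85],[12,-32,0,0,85],[12,-32,0,0,85],[12,-32,0,0,85],[12,-32,0,0,85],[11,-29,0,0,85],[7,-18,0,0,85],[3.9,-9.2,0,0,85],[0,0,0,0.11,85],[0,0,0,0.11,85],[0,0,0,0.11,85],[0,0,0,0.11,85],[0,0,0,0.11,85],[0,0,0,0.11,85],[0,0,0,0.11,85],[0,0,0,0,85],[0,0,0,0,85]]'
python3 - <<'E'
from h import *
x=look("cross","piece",[457.6,-75.7,.45],"w4"); plan(x[0],x[1],4,x[2])
E
```

```text
clock: 22.93
tool_pos: [457.0, -75.5, 108.7]
tcp_rot: [-0.001, 0.525, 0.851, -0.0]
wrist_force: [-0.4, 0.4, -1.5]
grip_width: 0.853
gripper_force: 0.0
piece cross [455.939 -73.358   0.466] err 0.15 uv [326. 247.]
shift [  2.4   0.  104.9] turn 0.0 psi 0.466 tcp [457.1 -75.6 108.9] q6 -0.69 t 23.0
```

View pics/w4.png

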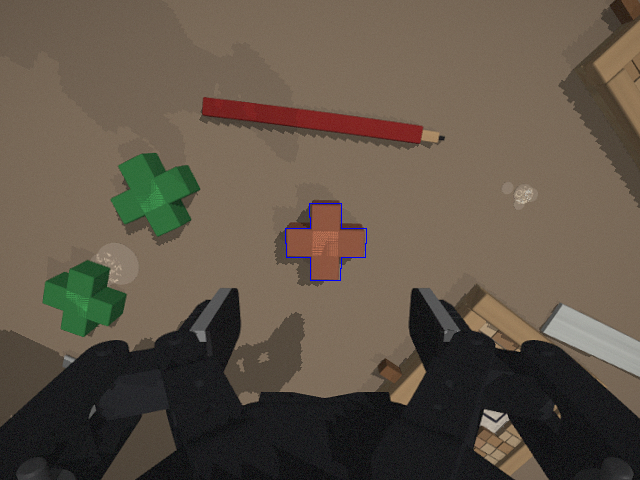

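The cross at (326,242) is fitted, and the green look-alike at (155,195) and the frame corner at (475,290) both clear the fingers. Grasping.

```bash
python3 -m jog '[[1.2,0,18,0,85],[1.2,0,20,0,85],[0,0,20,0,85],[0,0,20,0,85],[0,0,15,0,85],[0,0,8,0,85],[0,0,4,0,85],[0,0,0,0,85],[0,0,0,0,30],[0,0,0,0,30],[0,0,0,0,30],[0,0,0,0,30],[0,0,0,0,30],[0,0,0,0,30]]' 40
python3 -m jog '[[0,0,-8,0,30],[0,0,-20,0,30],[0,0,-25,0,30],[0,0,-25,0,30],[0,0,-20,0,30],[0,0,-8,0,30],[0,0,0,0,30]]'
python3 - <<'E'
from h import *
plan(645.2,-144.8,115,-.10)
E
```

```text
clock: 24.15
tool_pos: [457.0, -73.7, 5.7]
tcp_rot: [0.001, 0.526, 0.85, 0.0]
wrist_force: [-0.6, 0.8, 7.7]
grip_width: 0.617
gripper_force: 42.9
clock: 24.73
tool_pos: [457.0, -73.7, 112.7]
tcp_rot: [0.002, 0.526, 0.85, 0.001]
wrist_force: [-0.6, 0.4, -1.5]
grip_width: 0.617
gripper_force: 42.4
shift [-147.5  136.7   -1.6] turn 0.562 psi 0.462 tcp [457.  -73.7 112.7] q6 -0.68 t 24.7
```

```bash
python3 -m jog '[[-8,7,0,0,30],[-16,15,0,0,30],[-22,20,0,0,30],[-22,21,0,0,30],[-22,21,0,0,30],[-22,20,0,0,30],[-18,17,0,0,30],[-11,10,0,0,30],[-6.5,5.7,0,0,30],[0,0,0,0.11,30],[0,0,0,0.11,30],[0,0,0,0.11,30],[0,0,0,0.11,30],[0,0,0,0.11,30],[0,0,0,0,30],[0,0,0,0,30]]'
python3 - <<'E'
from h import *
c=cam("wrist");im=env.get_image("wrist");cv2.imwrite("pics/p4.png",im[:,:,::-1])
x=outline("cross",[645.2,-144.8,-.1]); plan(x[0],x[1],18,x[2])
E
```

```text
clock: 26.07
tool_pos: [643.8, -144.5, 109.7]
tcp_rot: [-0.0, 0.736, 0.677, -0.0]
wrist_force: [0.5, 0.7, -0.1]
grip_width: 0.62
gripper_force: 42.3
outline cross [ 6.41329e+02 -1.41673e+02 -1.69000e-01] px 2.63 780
shift [ 2.6 -2.9 92. ] turn 0.085 psi -0.084 tcp [ 644.  -144.5  110. ] q6 -0.18 t 26.2
```

View pics/p4.png

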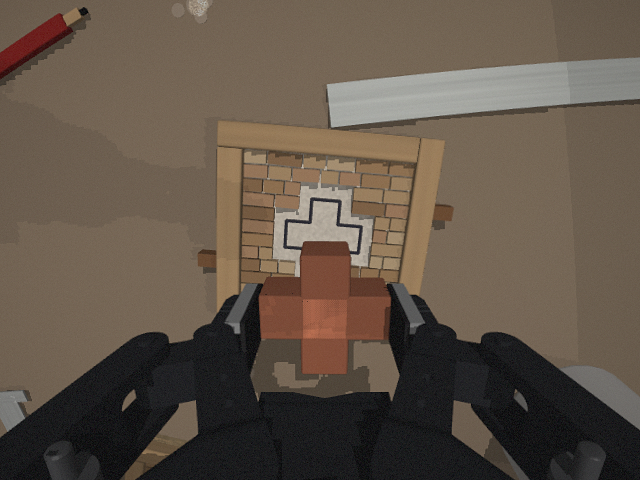

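The drawn cross's visible corners are: top arm (311,199) and (340,201), left arm (287,220) and (285,248), right arm (361,226) and (359,254). I'll compute the centre from them.

```bash
python3 - <<'E'
from h import *
from scipy.optimize import least_squares
c=cam("wrist")
uv=[(311,199),(340,201),(287,220),(285,248),(361,226),(359,254)]
W=np.array([unproj(c,p,9) for p in uv])
# local frame: along tool y ~ -.1 heading; right in image = ?
P=poly("cross")
def f(v):
    ca,sa=np.cos(v[2]),np.sin(v[2]); q=P@np.array([[ca,sa],[-sa,ca]])+v[:2]
    return np.linalg.norm(W[:,None]-q,axis=2).min(1)
r=least_squares(f,[643,-144,-.15]); print(r.x,r.fun.round(1)); plan(r.x[0],r.x[1],18,r.x[2])
E
```

```text
[ 6.41957743e+02 -1.42314008e+02 -1.62299179e-01] [0.6 0.3 0.7 0.6 0.4 1.1]
shift [ 2.  -2.2 92. ] turn 0.078 psi -0.084 tcp [ 644.  -144.5  110. ] q6 -0.18 t 26.2
```

```bash
python3 -m jog '[[0.9,-1.1,15,0,30],[0.9,-1.1,20,0,30],[0,0,20,0.078,30],[0,0,18,0,30],[0,0,11,0,30],[0,0,5,0,30],[0,0,2,0,30],[0,0,1,0,30],[0,0,0,0,30],[0,0,0,0,30]]'
python3 -m jog '[[0,0,2,0,30],[0,0,1,0,30],[0,0,0.5,0,30],[0,0,0,0,30]]'
```

```text
clock: 27.0
tool_pos: [642.8, -142.8, 19.5]
tcp_rot: [0.001, 0.763, 0.646, 0.0]
wrist_force: [0.2, -0.4, -0.7]
grip_width: 0.62
gripper_force: 42.3
clock: 27.33
tool_pos: [642.3, -142.7, 15.0]
tcp_rot: [-0.0, 0.763, 0.646, -0.0]
wrist_force: [-0.6, -0.7, -0.7]
grip_width: 0.62
gripper_force: 42.3
```

Still 0.3 mm or so off the paper. A final touch, then release.

```bash
python3 -m jog '[[0,0,0.6,0,30],[0,0,0.4,0,30],[0,0,0,0,30]]'
python3 -m jog '[[0,0,0,0,68],[0,0,0,0,75],[0,0,0,0,75],[0,0,-5,0,75],[0,0,-15,0,75],[0,0,-25,0,75],[0,0,-25,0,75],[0,0,-20,0,75],[0,0,-6,0,75],[0,0,0,0,75]]'
python3 - <<'E'
from h import *
x=look("cross","piece",[642,-142.3,-.162],"pl4")
c=cam("top");im=env.get_image("top");cv2.imwrite("pics/top9.png",im[:,:,::-1])
print(env.observe()["clock"])
E
```

```text
clock: 27.58
tool_pos: [642.4, -142.7, 14.7]
tcp_rot: [0.0, 0.763, 0.646, 0.0]
wrist_force: [-4.4, 0.7, 5.5]
grip_width: 0.62
gripper_force: 43.1
clock: 28.42
tool_pos: [643.3, -142.9, 113.1]
tcp_rot: [0.002, 0.763, 0.646, 0.001]
wrist_force: [-0.3, -0.3, 0.1]
grip_width: 0.75
gripper_force: 0.0
piece cross [ 6.40670e+02 -1.45704e+02 -1.68000e-01] err 0.05 uv [324. 243.]
28.5167
```

View pics/pl4.png

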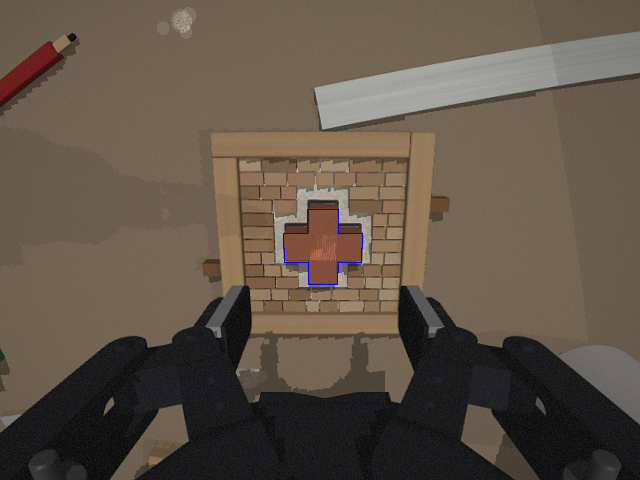

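View pics/top9.png

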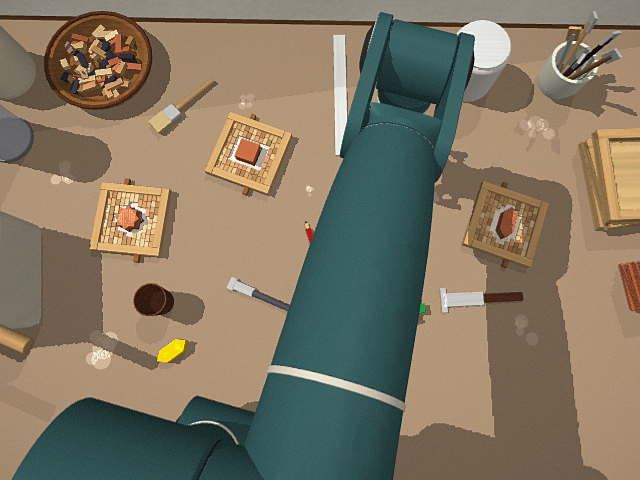

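The cross at (323,243) is centred in its gap. The top view shows the star (131,218), square (247,151) and hexagon (507,223) seated and the cup standing at (153,300). The arm touches nothing, so I'm handing in.

```bash
python3 -c "
from cell import env
print(env.hand_in())"
```

```text
the job is handed in; nothing more can be done
None
```

All four pieces were lowered onto their drawn outlines in the matching frames, the cup is still standing, and the job was handed in at about 28.5 s; no verdict came back.

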